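# Clamp the iron flinders bar block in the rack vise

## Robot

A 6-joint arm with a two-finger parallel gripper is mounted at the origin on the work surface. World frame = base frame: x ahead of the robot, y to its left, z up, the work surface at z = 0. Lengths are in m, angles in rad, forces in N, time in s.
With the tool pointing down it reaches from about 0.375 to 0.975 m from the base axis. Payload 3.8 kg.
Tool frame: the origin (TCP) lies where the fingers leave the gripper's body, on its centre line; the fingertips stand 73 mm ahead of it and the grasp point (between the pads) lies 54 mm ahead of it; z points along the fingers, y is the line along which they close (so a half turn about z gives the same grasp; the last joint's range is limited). The gripper opens to 85 mm and grips with 20 to 120 N. Pads are 22 mm wide; open, the fingers measure 114 mm over their backs; the gripper's body (76 mm by 85 mm) begins 54 mm behind the grasp point. The pads swing forward as they close: fully open they stand 13 mm farther back than shut.
Start: joints at [-1.323, 0.264, 1.604, -0, 1.274, -0.037], TCP at [0.19, -0.648, 0.304] pointing down, gripper open.
Joint ranges: [-2.63, 2.63], [-0.94, 2.18], [0.31, 2.57], [-1.31, 4.45], [0, 2.66], [-2.55, 2.55]. Speed limits (rad/s): [2.57, 2.57, 3.14, 3.14, 3.14, 3.14].

## Interface

Orientations are given as a rotation vector (axis times angle).
In Python, from workcell import read_state, viewer, bot gives the robot as it stands.
- The arm moves only by the tool jog_arm, never from a script. Its argument "increments" is a list that holds one entry, the list of rows, each a list of 7 numbers: the shift along the tool's x, y, z in units of 30 mm (1.0 is 30 mm), then the turn, a rotation vector about the tool's x, y, z in units of 6 degrees (1.0 is 6 degrees), then the opening, from -1 (shut) to 1 (fully open). A call has exactly 5 rows; each row shifts and turns the commanded pose from where the row before left it, along the tool's axes as they then stand; what a row does not reach is not made up. A row lasts 1/12 s, in which the tool goes at most 41.7 mm and 7.16 degrees, less where a joint would pass 70% of its speed; a pose out of reach is approached as far as the arm can. A call is refused whole if a number of a shift passes 1 or a number of a turn 1, either way. A call with a gripper value outside its range is refused whole. The fingers move at their own pace and stop on an object; "force" is the grip in N (left out, the last holds). Time passes only in rows, so rows that do not move let the fingers close, or fill a call up. It gives the time, the measured TCP pose, the force, the opening and the grip force at its end, in the units of the state.
- read_state(): the state, without advancing time (a new reading comes with each control period).
- viewer.read_camera(name): name is "side" or "top" or "wrist"; returns (picture, depth): 420x560x3 uint8, blue, green, red; 420x560 float32, m along the optical axis (not along the pixel's ray), 0 where there is no reading.
- viewer.camera_params(name): a dict with "fx", "fy", "cx", "cy" (pixels), "k1" (the pictures are not rectified: a ray, as slopes to the right and down, at radius r is drawn at 1 + k1 r^2 times it, then the intrinsics apply), "R" (3x3) and "t" (3): a world point X has camera coordinates R X + t; the wrist camera has in their place "hand_eye" (4x4, takes a point from camera to tool coordinates, whose origin is the TCP and whose axes are the flange's). Camera axes: x right, y down, z forward; pixel columns grow to the right and rows downward; lengths in m; the calibration is good to about 2 mm. A picture is of the moment at which its call begins: read the wrist's pose just before it. camera_params takes no time and is no camera call.
- bot.finish_job(): hands the job in; it is judged then, once.
The state is a dict: "time": time; "q": joint angles; "joint_vel": joint speeds; "joint_torque": joint torques, N m; "tool_pos": TCP position; "tcp_rot": TCP orientation; "wrist_force": force on the tool from outside, world axes, zero at the start; "torque": the same for the moment, N m; "width": opening from 0.0 (shut) to 1.0 (fully open); "grip_force": force on a finger pad.
Only numpy, scipy, OpenCV 4.12 (cv2) and the standard library are available. Lean on these libraries where they do the work, as an engineer would, in place of code of your own. Each camera call takes 0.05 s, during which the arm holds its last target. There are 200 camera calls.

## Task

Two blue rack vises stand open on the compass bench, one with a dark iron flinders bar block standing loose in its jaws and the other with a chrome bearing ring. Crank the red handle of the vise with the iron block counterclockwise (seen from above) until its sliding jaw clamps the block firmly against the fixed jaw, then let go of the handle. Do not crank the vise with the bearing ring.

Things in the scene. Friction and masses are not known exactly. Their poses are not given: they have to be found in the camera images.
- block_vise: Blue vise fixed to the bench, holding the iron block. Origin: centre of its underside, on the bench; x runs from crank to fixed jaw, z up. Base 250 x 90 x 12 mm; jaws 60 mm high; fixed jaw's face at x = 95. Upright crank shaft at x = -75, y = 0; 55 mm from it stands a red knob that spins on its pin, 22 mm thick, 80 to 130 mm above the bench, over a flat crank arm. The other vise is just like it.
- block_vise_crank (a joint): Its crank angle q in rad, 0 (open) to 3.2, growing counterclockwise seen from above. Knob at vise x = -75 - 55 sin q, y = 55 cos q mm; moving jaw's face at x = 29 + 12 q mm. Turning takes about 5 N at the knob. Near q = 2.5 the block is caught against the fixed jaw and the crank stops hard; 5 to 15 N more at the knob clamps it firmly. It stays where it is left.
- iron_block: Dark iron block 36 x 64 x 45 mm (x, y, z), about 0.8 kg, standing loose on the vise's base plate between the jaws, its 36 mm side across the gap. Origin at the centre of its underside. Clamped, it lies at vise x = 77 mm.
- ring_vise_crank (a joint): Crank angle (rad) of the other blue vise, 280 to 480 mm to the left or right, in which the chrome bearing ring (44 mm across, 16 mm high) lies. It starts between 0 and 0.5 and is to be left alone.

How it is judged:
By the outcome, as a careful person would: the job done as asked, in the order asked, and still so for the second after the job is handed in, with the robot touching nothing.
It also fails if it takes over 35 s, if anything falls off the work surface, if the arm or the gripper's body presses on something with over 40 N, if the wrist force passes 120 N, or if a joint passes its speed limit or range.

## Working session

There is one attempt and no reset: what is moved stays moved. The work goes in short steps, Python scripts to look and compute and a tool call to move; the robot and the scene stay as the last step left them, time stands still between calls to the robot, and variables do not carry over. Pictures are saved under pics/ and viewed, at most 10 in all, crops included, and the job is handed in when it is done.

Besides the shell and the picture viewer there is one more tool, called after "Call:" as name(argument=value, ...), one argument or row to a line, values as JSON. jog_arm: Moves the arm, as the interface text tells. Its arguments: {"type":"object","properties":{"increments":{"type":"array","items":{"type":"array","items":{"type":"array","items":{"type":"number"}}}},"force":{"type":"number"}},"required":["increments"]}

```bash
ls; mkdir -p pics
python3 - <<'E'
from workcell import read_state, viewer, bot
import cv2,numpy as np
print(read_state())
for n in("top","side"):
    p,d=viewer.read_camera(n);cv2.imwrite(f"pics/{n}0.png",p);np.save(f"pics/{n}0.npy",d);print(n,viewer.camera_params(n))
print(viewer.camera_params("wrist"))
E
```

```text
pics
{'time': 0.0, 'q': array([-1.32289925e+00,  2.64786027e-01,  1.60538175e+00,  4.06808689e-06,
        1.27366193e+00, -3.68855071e-02]), 'joint_vel': array([ 0.00088924, -0.00093675,  0.00020233,  0.00179269, -0.00161952,
       -0.0010463 ]), 'joint_torque': array([-8.05850741e-04, -5.15116847e+01, -3.67309391e+01, -1.03703705e-04,
        1.29437810e-02, -1.03398020e-05]), 'tool_pos': array([ 0.18951157, -0.64726702,  0.30253548]), 'tcp_rot': array([-3.10759583e+00, -4.45507708e-01,  3.63723677e-04]), 'wrist_force': array([0.19736141, 0.12190371, 0.28438284]), 'torque': array([ 0.02990797, -0.02675332,  0.03015076]), 'grip_force': 0.0, 'width': 1.0033940060009297}
top {'fx': 500.90938516689084, 'fy': 500.90938516689084, 'cx': 275.32632987677846, 'cy': 202.69724942568243, 'k1': -0.059692441135832885, 'R': array([[-0.00577897, -0.99995376, -0.00768616],
       [-0.98645891,  0.0069605 , -0.16386086],
       [ 0.16390678,  0.00663513, -0.98645352]]), 't': array([0.01217657, 0.59836817, 0.80121892])}
side {'fx': 451.7682034492676, 'fy': 451.7682034492676, 'cx': 278.020599088314, 'cy': 204.2567674311442, 'k1': 0.03331584453923869, 'R': array([[-0.98895023, -0.14732985,  0.01647266],
       [-0.11796535,  0.71476743, -0.6893415 ],
       [ 0.08978646, -0.68366764, -0.72424923]]), 't': array([0.58959324, 0.12529302, 0.72030577])}
{'fx': 304.35568322857193, 'fy': 304.35568322857193, 'cx': 281.67696314079024, 'cy': 214.80300847116177, 'k1': -0.06457995339111856, 'hand_eye': array([[-2.17477989e-04, -9.61980174e-01, -2.73119200e-01,
         6.79810557e-02],
       [ 9.99999965e-01, -1.67850690e-04, -2.05071433e-04,
         1.05716145e-04],
       [ 1.51431407e-04, -2.73119235e-01,  9.61980177e-01,
        -6.95290339e-02],
       [ 0.00000000e+00,  0.00000000e+00,  0.00000000e+00,
         1.00000000e+00]])}
```

View pics/top0.png

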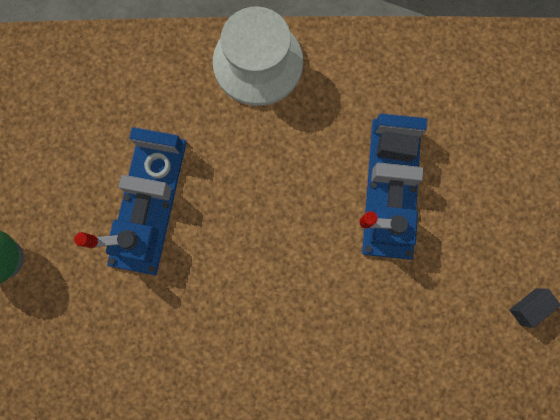

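View pics/side0.png

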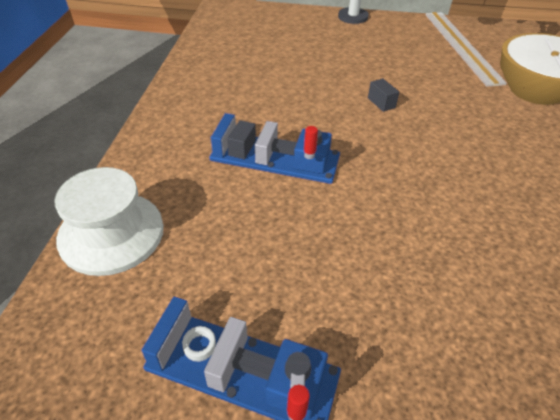

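Top view: the right-hand vise, around (395,190), holds the dark block at (400,146). Its red knob is at (369,220) and its crank shaft at (399,224). The left-hand vise holds the ring at (157,166). In the side view the block vise is the far one, with its knob at (311,140).

```bash
cat > h.py <<'E'
import numpy as np,cv2
from workcell import read_state, viewer
from scipy.spatial.transform import Rotation as Ro
def cam(n,st=None):
    p=viewer.camera_params(n)
    if n=="wrist":
        T=np.eye(4);T[:3,:3]=Ro.from_rotvec(st["tcp_rot"]).as_matrix();T[:3,3]=st["tool_pos"]
        M=np.linalg.inv(T@p["hand_eye"]);p["R"],p["t"]=M[:3,:3],M[:3,3]
    p["K"]=np.array([[p["fx"],0,p["cx"]],[0,p["fy"],p["cy"]],[0,0,1]]);p["D"]=np.array([p["k1"],0,0,0.])
    return p
def rays(p,uv):
    u=cv2.undistortPoints(np.float64(uv).reshape(-1,1,2),p["K"],p["D"]).reshape(-1,2)
    return np.c_[u,np.ones(len(u))]
def cloud(p,d):   # HxWx3 world points
    h,w=d.shape;v,u=np.mgrid[:h,:w]
    X=rays(p,np.c_[u.ravel(),v.ravel()])*d.reshape(-1,1)
    return ((X-p["t"])@p["R"]).reshape(h,w,3)
def red(img):
    h=cv2.cvtColor(img,cv2.COLOR_BGR2HSV);return ((h[...,0]<8)|(h[...,0]>172))&(h[...,1]>170)&(h[...,2]>70)
def blue(img):
    h=cv2.cvtColor(img,cv2.COLOR_BGR2HSV);return (h[...,0]>100)&(h[...,0]<125)&(h[...,1]>150)
E
python3 - <<'E'
from h import *
rng=dict(top=(slice(100,270),slice(340,450)),side=(slice(105,190),slice(200,350)))
for n in("top","side"):
    im=cv2.imread(f"pics/{n}0.png");d=np.load(f"pics/{n}0.npy");W=cloud(cam(n),d)
    m=np.zeros(d.shape,bool);m[rng[n]]=1;m&=d>0
    r=W[m&red(im)];print(n,"red n",len(r),"pct",np.percentile(r,[5,50,95],axis=0).round(4).tolist())
    t=r[r[:,2]>np.percentile(r[:,2],90)-.006];print(" top",t.mean(0).round(4))
    b=W[m&blue(im)];print(" blue z hist",np.histogram(b[:,2],bins=np.arange(-.01,.1,.01))[0])
    for lo,hi,nm in((.004,.022,"base"),(.05,.07,"jaw/housing")):
        q=b[(b[:,2]>lo)&(b[:,2]<hi)]
        c,s,a=cv2.minAreaRect((q[:,:2]*1000).astype(np.float32));print(nm,len(q),np.median(q[:,2]),c,s,a)
    if n=="top":
        q=b[(b[:,2]>.05)&(b[:,2]<.07)];q=q[q[:,0]>q[:,0].max()-.06];print("fixed jaw",len(q),q.mean(0),cv2.minAreaRect((q[:,:2]*1000).astype(np.float32)))
    print("hub",W[224,399] if n=="top" else "")
E
```

```text
top red n 210 pct [[0.5511, -0.1445, 0.0897], [0.5589, -0.1343, 0.1289], [0.5682, -0.1278, 0.1313]]
 top [ 0.5606 -0.137   0.1297]
 blue z hist [   0  229 1626   58   57   54  452 1078    0    0]
base 1871 0.01191893961515446 (630.44189453125, -200.60162353515625) (88.97560119628906, 246.1776885986328) 83.614013671875
jaw/housing 1530 0.061091050398459495 (638.209716796875, -200.16702270507812) (83.31344604492188, 221.9324188232422) 83.3164291381836
fixed jaw 516 [ 0.73809329 -0.21084801  0.05976203] ((738.0718383789062, -211.85841369628906), (83.49833679199219, 21.408218383789062), 83.96812438964844)
hub [ 0.55654563 -0.19250741  0.08193591]
side red n 289 pct [[0.5529, -0.1416, 0.0871], [0.5612, -0.13, 0.1136], [0.5698, -0.1269, 0.13]]
 top [ 0.5614 -0.1346  0.1282]
 blue z hist [   0  281 1009  161  167  138  315  268    0    0]
base 1332 0.011255111539331338 (631.9290161132812, -197.71742248535156) (87.94744110107422, 243.17762756347656) 83.42889404296875
jaw/housing 583 0.05980312248170121 (637.9043579101562, -197.27870178222656) (80.22779083251953, 220.5997772216797) 83.2744140625
hub
```

Call:
jog_arm(
  increments=[
    [[0.83,-0.64,0.05,0,0,0,1],[0.83,-0.64,0.05,0,0,0,1],[0.83,-0.64,0.05,0,0,0,1],[0.83,-0.64,0.05,0,0,0,1],[0.83,-0.64,0.05,0,0,0,1]],
  ],
)

```text
time: 0.52
tool_pos: [0.2826, -0.5192, 0.2956]
tcp_rot: [-3.109, -0.445, 0.0]
wrist_force: [0.5, 0.1, 1.3]
width: 0.994
grip_force: 0.0
```

Call:
jog_arm(
  increments=[
    [[0.83,-0.64,0.05,0,0,0,1],[0.83,-0.64,0.05,0,0,0,1],[0.83,-0.64,0.05,0,0,0,1],[0.83,-0.64,0.05,0,0,0,1],[0.83,-0.64,0.05,0,0,0,1]],
  ],
)

```text
time: 0.93
tool_pos: [0.3751, -0.392, 0.2884]
tcp_rot: [-3.109, -0.446, 0.001]
wrist_force: [-0.1, -0.8, 0.2]
width: 0.998
grip_force: 0.0
```

Call:
jog_arm(
  increments=[
    [[0.83,-0.64,0.05,0,0,0,1],[0.83,-0.64,0.05,0,0,0,1],[0.83,-0.64,0.05,0,0,0,1],[0.83,-0.64,0.05,0,0,0,1],[0.83,-0.64,0.05,0,0,0,1]],
  ],
)

```text
time: 1.35
tool_pos: [0.4676, -0.2649, 0.2809]
tcp_rot: [-3.109, -0.446, 0.001]
wrist_force: [0.5, 0.5, -0.2]
width: 1.002
grip_force: 0.0
```

Call:
jog_arm(
  increments=[
    [[0.84,-0.65,0.05,0,0,0,1],[0.84,-0.65,0.05,0,0,0,1],[0.84,-0.65,0.05,0,0,0,1],[0.84,-0.65,0.05,0,0,0,1],[0.84,-0.65,0.05,0,0,0,1]],
  ],
)

```text
time: 1.77
tool_pos: [0.5611, -0.1359, 0.2733]
tcp_rot: [-3.109, -0.446, 0.001]
wrist_force: [0.3, -0.8, 0.2]
width: 0.997
grip_force: 0.0
```

Run:
```python
from h import *
st=read_state();im,d=viewer.read_camera("wrist");cv2.imwrite("pics/w1.png",im)
p=cam("wrist",st);W=cloud(p,d);m=red(im)&(d>0)
n,l,s,c=cv2.connectedComponentsWithStats(red(im).astype(np.uint8));i=1+s[1:,4].argmax();m=(l==i)&(d>0)
r=W[m];t=r[r[:,2]>np.percentile(r[:,2],95)-.004];print(st["tool_pos"],c[i],len(r),np.percentile(r,[5,95],axis=0).round(4).tolist(),"top",t.mean(0),((t.min(0)+t.max(0))/2).round(4))
b=W[blue(im)&(d>0)];q=b[(b[:,2]>.004)&(b[:,2]<.02)];print(cv2.minAreaRect((q[:,:2]*1000).astype(np.float32)))
```

```text
[ 0.56111776 -0.13592193  0.27331617] [284.91264368 219.4954023 ] 868 [[0.5535, -0.1463, 0.0967], [0.571, -0.1294, 0.1303]] top [ 0.561418   -0.13856277  0.12917059] [ 0.5607 -0.1386  0.1287]
((662.8117065429688, -27.3829345703125), (447.3045959472656, 242.89663696289062), 79.11283874511719)
```

View pics/w1.png

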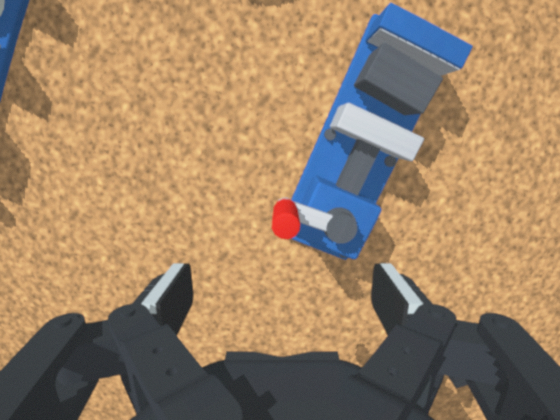

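The wrist view shows the knob at (285,219), centred between the fingers, and the hub at (342,225). The block is in the jaws. I'll descend and grip.

Call:
jog_arm(
  increments=[
    [[0.02,0.07,0.71,0,0,0,0.6],[0,0,0.71,0,0,0,0.6],[0,0,0.71,0,0,0,0.6],[0,0,0.71,0,0,0,0.6],[0,0,0.71,0,0,0,0.6]],
  ],
)

```text
time: 2.23
tool_pos: [0.5614, -0.1393, 0.166]
tcp_rot: [-3.109, -0.446, 0.001]
wrist_force: [0.2, -0.1, 1.0]
width: 0.801
grip_force: 0.0
```

Call:
jog_arm(
  increments=[
    [[0,0,0,0,0,0,-1],[0,0,0,0,0,0,-1],[0,0,0,0,0,0,-1],[0,0,0,0,0,0,-1],[0,0,0,0,0,0,-1]],
  ],
  force=40,
)

```text
time: 2.65
tool_pos: [0.5627, -0.1388, 0.1693]
tcp_rot: [-3.109, -0.445, -0.004]
wrist_force: [-0.8, 5.3, 2.3]
width: 0.244
grip_force: 39.2
```

Call:
jog_arm(
  increments=[
    [[0,0,0,0,0,0,-1],[0,0,0,0,0,0,-1],[0,0,0,0,0,0,-1],[0,0,0,0,0,0,-1],[0,0,0,0,0,0,-1]],
  ],
)

```text
time: 3.07
tool_pos: [0.5627, -0.1387, 0.1693]
tcp_rot: [-3.109, -0.446, -0.004]
wrist_force: [-0.6, 5.4, 4.2]
width: 0.247
grip_force: 39.4
```

```bash
cat > arc.py <<'E'
import sys,numpy as np
q0,dq,n=map(float,sys.argv[1:4]);c,s=.9597,.2809
a=np.radians(83.6)+q0+dq*np.arange(n+1);P=.055*np.c_[np.cos(a),np.sin(a)]
D=np.diff(P,axis=0)/.03;print(np.c_[D@[c,s],D@[s,-c]].round(2).tolist());print((P+[.556,-.193]).round(4).tolist())
E
python3 arc.py 0 .15 15
```

```text
[[-0.26, -0.09], [-0.27, -0.05], [-0.27, -0.01], [-0.27, 0.04], [-0.26, 0.08], [-0.25, 0.11], [-0.23, 0.15], [-0.2, 0.18], [-0.18, 0.21], [-0.14, 0.24], [-0.11, 0.25], [-0.07, 0.27], [-0.03, 0.27], [0.02, 0.27], [0.06, 0.27]]
[[0.5621, -0.1383], [0.5539, -0.138], [0.5457, -0.139], [0.5377, -0.1411], [0.5302, -0.1444], [0.5232, -0.1488], [0.517, -0.1542], [0.5116, -0.1605], [0.5073, -0.1675], [0.504, -0.175], [0.5019, -0.183], [0.501, -0.1912], [0.5014, -0.1994], [0.503, -0.2075], [0.5057, -0.2153], [0.5096, -0.2226]]
```

Call:
jog_arm(
  increments=[
    [[-0.26,-0.09,0,0,0,0,-1],[-0.27,-0.05,0,0,0,0,-1],[-0.27,-0.01,0,0,0,0,-1],[-0.27,0.04,0,0,0,0,-1],[-0.26,0.08,0,0,0,0,-1]],
  ],
)

```text
time: 3.48
tool_pos: [0.5254, -0.1498, 0.1694]
tcp_rot: [3.108, 0.446, 0.01]
wrist_force: [4.2, 1.7, -1.1]
width: 0.243
grip_force: 39.8
```

Call:
jog_arm(
  increments=[
    [[-0.25,0.11,0,0,0,0,-1],[-0.23,0.15,0,0,0,0,-1],[-0.2,0.18,0,0,0,0,-1],[-0.18,0.21,0,0,0,0,-1],[-0.14,0.24,0,0,0,0,-1]],
  ],
)

```text
time: 3.9
tool_pos: [0.5045, -0.1841, 0.1694]
tcp_rot: [3.108, 0.445, 0.011]
wrist_force: [6.2, 4.1, -2.7]
width: 0.248
grip_force: 39.8
```

Call:
jog_arm(
  increments=[
    [[-0.08,0.26,0,0,0,0,-1],[-0.05,0.27,0,0,0,0,-1],[-0.02,0.27,0,0,0,0,-1],[0.03,0.27,0,0,0,0,-1],[0.07,0.27,0,0,0,0,-1]],
  ],
)

```text
time: 4.32
tool_pos: [0.5124, -0.2225, 0.1692]
tcp_rot: [-3.109, -0.445, -0.002]
wrist_force: [-0.3, 7.1, 5.5]
width: 0.242
grip_force: 40.3
```

```bash
python3 arc.py 2.25 .06 15
python3 - <<'E'
from h import *
im,d=viewer.read_camera("top");cv2.imwrite("pics/t2.png",cv2.resize(im[100:280,320:480],None,fx=3,fy=3))
E
```

```text
[[0.03, 0.1], [0.04, 0.1], [0.05, 0.1], [0.05, 0.1], [0.06, 0.09], [0.06, 0.09], [0.07, 0.09], [0.07, 0.08], [0.08, 0.08], [0.08, 0.07], [0.09, 0.07], [0.09, 0.06], [0.09, 0.06], [0.1, 0.05], [0.1, 0.04]]
[[0.5096, -0.2226], [0.5115, -0.2253], [0.5135, -0.2279], [0.5157, -0.2304], [0.518, -0.2327], [0.5204, -0.2349], [0.523, -0.237], [0.5257, -0.2389], [0.5285, -0.2406], [0.5314, -0.2422], [0.5344, -0.2436], [0.5375, -0.2448], [0.5406, -0.2458], [0.5438, -0.2466], [0.5471, -0.2473], [0.5503, -0.2477]]
```

View pics/t2.png

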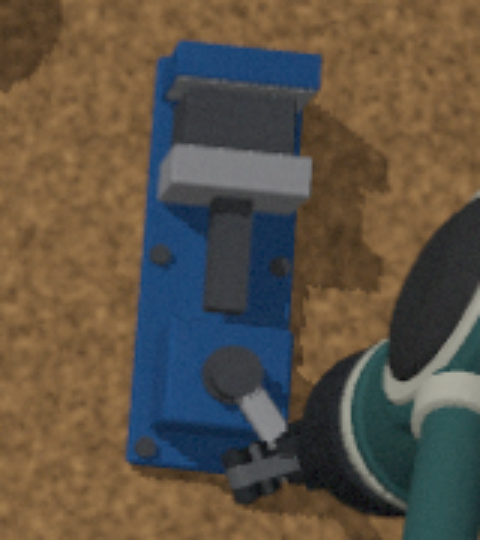

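The crop shows the sliding jaw (235,175) almost against the block (238,118), with the crank at about q = 2.2. I'll go on in smaller steps and watch the force.

Call:
jog_arm(
  increments=[
    [[0.03,0.1,0,0,0,0,-1],[0.04,0.1,0,0,0,0,-1],[0.05,0.1,0,0,0,0,-1],[0.05,0.1,0,0,0,0,-1],[0,0,0,0,0,0,-1]],
  ],
)

```text
time: 4.78
tool_pos: [0.5209, -0.2329, 0.1692]
tcp_rot: [3.109, 0.446, 0.003]
wrist_force: [-1.7, 3.4, 5.0]
width: 0.244
grip_force: 40.6
```

Call:
jog_arm(
  increments=[
    [[0.06,0.09,0,0,0,0,-1],[0.06,0.09,0,0,0,0,-1],[0,0,0,0,0,0,-1],[0,0,0,0,0,0,-1],[0,0,0,0,0,0,-1]],
  ],
)

```text
time: 5.2
tool_pos: [0.5254, -0.2368, 0.1692]
tcp_rot: [3.109, 0.446, 0.001]
wrist_force: [-2.6, 3.9, 6.6]
width: 0.243
grip_force: 40.7
```

Call:
jog_arm(
  increments=[
    [[0.07,0.08,0,0,0,0,-1],[0.07,0.08,0,0,0,0,-1],[0,0,0,0,0,0,-1],[0,0,0,0,0,0,-1],[0,0,0,0,0,0,-1]],
  ],
)

```text
time: 5.62
tool_pos: [0.5269, -0.2379, 0.1688]
tcp_rot: [-3.103, -0.445, 0.013]
wrist_force: [-14.9, 11.7, 19.2]
width: 0.25
grip_force: 42.1
```

Call:
jog_arm(
  increments=[
    [[0.03,0.02,0,0,0,0,-1],[0,0,0,0,0,0,-1],[0,0,0,0,0,0,-1],[0,0,0,0,0,0,-1],[0,0,0,0,0,0,-1]],
  ],
)

```text
time: 6.03
tool_pos: [0.5271, -0.2379, 0.1688]
tcp_rot: [-3.102, -0.445, 0.016]
wrist_force: [-17.6, 12.0, 21.0]
width: 0.248
grip_force: 42.3
```

Call:
jog_arm(
  increments=[
    [[-0.05,-0.04,0,0,0,0,-1],[-0.05,-0.04,0,0,0,0,-1],[0,0,0,0,0,0,-1],[0,0,0,0,0,0,0.2],[0,0,0,0,0,0,0.2]],
  ],
)

```text
time: 6.45
tool_pos: [0.5283, -0.2397, 0.1683]
tcp_rot: [3.108, 0.446, 0.002]
wrist_force: [1.0, -0.9, -0.3]
width: 0.515
grip_force: 0.0
```

Call:
jog_arm(
  increments=[
    [[0,0,0,0,0,0,0.2],[0,0,0,0,0,0,0.2],[0,0,0,0,0,0,0.2],[0,0,0,0,0,0,0.2],[0,0,0,0,0,0,0.2]],
  ],
)

```text
time: 6.87
tool_pos: [0.528, -0.2394, 0.1672]
tcp_rot: [3.11, 0.446, -0.0]
wrist_force: [0.6, 0.6, -0.1]
width: 0.598
grip_force: 0.0
```

Released with no contact force left. Next I lift straight up and move off toward the robot's right for a clear view.

Call:
jog_arm(
  increments=[
    [[0,0,-0.7,0,0,0,0.2],[0,0,-0.7,0,0,0,0.2],[0,0,-0.7,0,0,0,0.2],[0,0,-0.7,0,0,0,0.2],[0,0,-0.7,0,0,0,0.2]],
  ],
)

```text
time: 7.28
tool_pos: [0.5279, -0.2393, 0.2732]
tcp_rot: [-3.11, -0.446, 0.0]
wrist_force: [0.6, -0.4, -0.4]
width: 0.599
grip_force: 0.0
```

Call:
jog_arm(
  increments=[
    [[-0.4,0.8,-0.1,0,0,0,0.2],[-0.4,0.8,-0.1,0,0,0,0.2],[-0.4,0.8,-0.1,0,0,0,0.2],[-0.4,0.8,-0.1,0,0,0,0.2],[-0.4,0.8,-0.1,0,0,0,0.2]],
  ],
)

```text
time: 7.7
tool_pos: [0.5038, -0.3725, 0.2875]
tcp_rot: [3.11, 0.446, 0.0]
wrist_force: [0.6, -0.3, -0.1]
width: 0.594
grip_force: 0.0
```

Run:
```python
from h import *
im,d=viewer.read_camera("top");cv2.imwrite("pics/t3.png",cv2.resize(im[100:280,60:480],None,fx=1.9,fy=1.9))
W=cloud(cam("top"),d);m=np.zeros(d.shape,bool);m[100:270,340:450]=1
r=W[m&red(im)&(d>0)]
z=r[:,2];k=r[z>np.percentile(z,90)-.006].mean(0) if len(r) else None;print("knob",k,len(r))
c,s=np.cos(np.radians(-6.4)),np.sin(np.radians(-6.4));v=(W[...,:2]-[.631,-.1995])@np.array([[c,-s],[s,c]])
print("knob vise", (k[:2]-[.631,-.1995])@np.array([[c,-s],[s,c]]))
# top faces along the vise x axis at |y|<25mm
for x in range(10,125,4):
    q=m&(abs(v[...,1])<.025)&(abs(v[...,0]*1000-x)<2)&(d>0)&(W[...,2]>.005);print(x,np.percentile(W[q][:,2],[10,50,90]).round(3) if q.any() else None)
```

```text
knob [ 0.52354856 -0.2345984   0.12960858] 261
knob vise [-0.10286942 -0.04685716]
10 [0.011 0.033 0.043]
14 [0.011 0.031 0.044]
18 [0.011 0.039 0.043]
22 [0.011 0.04  0.044]
26 [0.01  0.022 0.044]
30 [0.011 0.039 0.044]
34 [0.011 0.024 0.044]
38 [0.017 0.045 0.059]
42 [0.058 0.06  0.062]
46 [0.058 0.059 0.061]
50 [0.057 0.059 0.061]
54 [0.058 0.06  0.061]
58 [0.058 0.059 0.061]
62 [0.056 0.058 0.06 ]
66 [0.055 0.057 0.059]
70 [0.055 0.057 0.059]
74 [0.055 0.057 0.059]
78 [0.055 0.057 0.058]
82 [0.055 0.057 0.059]
86 [0.055 0.057 0.059]
90 [0.055 0.057 0.059]
94 [0.055 0.057 0.059]
98 [0.057 0.059 0.061]
102 [0.059 0.06  0.062]
106 [0.058 0.06  0.061]
110 [0.058 0.06  0.062]
114 [0.058 0.06  0.062]
118 [0.058 0.059 0.06 ]
122 None
```

View pics/t3.png

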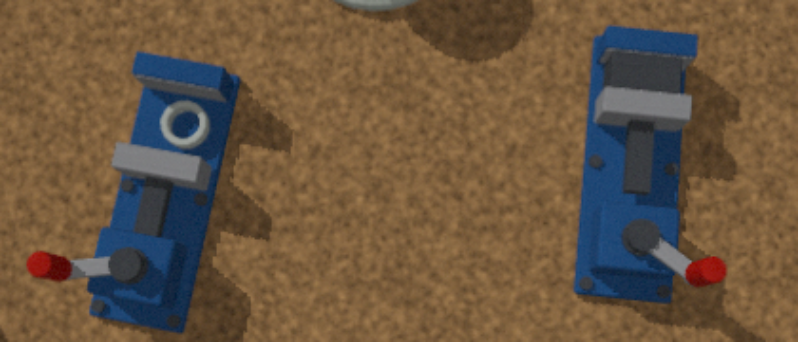

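The block, at (643,72), fills the gap between the jaws from about x = 59 to 95 mm. The knob sits at q of about 2.6, where the crank stopped hard. The ring vise is untouched and the arm is clear, so I'll hand in.

```bash
python3 -c "
from workcell import bot
print(bot.finish_job())"
```

```text
the job is handed in; nothing more can be done
None
```

The iron block is clamped against the fixed jaw, cranked to the hard stop with about 21 N at the knob. The handle is released, the ring vise was left untouched, and the job was handed in at about 7.8 s.

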